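# Set out a surface-sampling station from a coupon stack

### The arm

A 7-joint arm with a two-finger parallel gripper is mounted at the origin on the work surface. World frame = base frame: x ahead of the robot, y to its left, z up, the work surface at z = 0. Lengths are in mm, angles in rad, forces in N, time in s.
With the tool pointing down it reaches from about 350 to 900 mm from the base axis. Payload 19.9 kg.
Tool frame: the origin (TCP) lies between the finger pads; the fingertips stand 17 mm ahead of it and the grasp point (between the pads) lies 2 mm behind it; z points along the fingers, y is the line along which they close (so a half turn about z gives the same grasp; the last joint's range is limited). The gripper opens to 85 mm and grips with 20 to 120 N. Pads are 22 mm wide; open, the fingers measure 114 mm over their backs; the gripper's body (76 mm by 85 mm) begins 54 mm behind the grasp point. The pads swing forward as they close: fully open they stand 13 mm farther back than shut.
Start: joints at [1.254, 0.417, -0.01, 1.614, 0.005, 1.111, -0.053], TCP at [170.192, -601.36, 215.16] pointing down, gripper open.
Joint ranges: [-2.81, 2.81], [-0.39, 2.02], [-1.27, 1.25], [0.06, 2.57], [-1.19, 4.33], [0.19, 2], [-2.82, 2.82]. Speed limits (rad/s): [1.89, 1.89, 2.39, 2.39, 3.01, 3.01, 3.01].

### API

Orientations are given as a unit quaternion [w, x, y, z].
In Python, from station import env, monitor, vision, sign_off, models gives the robot as it stands. Calls block until the motion is done:
- env.move_pose(position, orientation): joint-space move of the TCP to a pose.
- env.movel(position, rot=None, vel=150, guard=None): straight line of the TCP; rot=None keeps the orientation; vel is the mean speed in mm/s. With guard (N) it stops when the force on the tool has changed by that much, and returns True; else False.
- env.move_joints(angles): joint-space move.
- env.ungrasp() and env.close_gripper(force=None): open the fingers fully, or close them until they stop; force is the grip in N (None keeps the last).
- env.wait(seconds).
- env.solve_ik(position, orientation): joint angles nearest the present ones, or None.
- monitor.get_state(): the state.
- vision.capture(name): name is "side" or "top"; returns the picture (480x640x3 uint8, red, green, blue); there is no depth.
- vision.camera_info(name): a dict with "fx", "fy", "cx", "cy" (pixels), "position" and "attitude" of the camera in the world. Camera axes: x right, y down, z forward; pixel columns grow to the right and rows downward; lengths in mm; the calibration is good to about 2 mm. A picture is of the moment at which its call begins. camera_info takes no time and is no camera call.
A pose or a line that the arm cannot do raises env.MotionError and nothing moves.
- sign_off(): hands the job in; it is judged then, once.
Trained networks look in the newest picture that a camera, given by its name, has taken for a name from the list of things; names that differ only in an ending like _2 or _b are one class to them, and where a whole thing is asked for, a point or a joint stands for the part that bears it (a point fixed in the world has none). Each returns a list of dicts, best first, with "score" (0 to 1); they miss things now and then, are a little off and sometimes report something else, mostly with a low value. They report only what shows in the picture. A call takes as long as a camera call. They do not tell look-alikes from the thing itself.
- models.find_in(camera, query): "xy" ([column, row] in pixels, amid what is visible of it).
- models.masks_of(camera, query): "mask" (480x640 bool, what is visible of it) and "xy" ([column, row] in pixels, amid what is visible of it).
- models.pinpoint(camera, query): "xy" ([column, row] in pixels: a listed point, or the origin of a listed thing).
The state is a dict: "clock": time; "q": joint angles; "joint_vel": joint speeds; "joint_efforts": joint torques, N m; "position": TCP position; "ee_rot": TCP orientation; "ft_force": force on the tool from outside, world axes, zero at the start; "moment": the same for the moment, N m; "grip_width": opening from 0.0 (shut) to 1.0 (fully open); "gripper_force": force on a finger pad.
Only numpy, scipy, OpenCV 4.12 (cv2) and the standard library are available. Lean on these libraries where they do the work, as an engineer would, in place of code of your own. Each camera call takes 0.05 s, during which the arm holds its last target. There are 200 camera calls.

### The job

Set out the sampling card: one at a time, slide the top coupon sideways off the stack, without lifting it until it is clear of the stack and without shifting the coupons below, and lay it flat inside one of the long outlines on the card, lengthwise, one coupon to each outline; the bottom coupon stays where it is on the riser, and no coupon is carried over the stack. Also stand every specimen jar upright inside a square outline, one to each, and leave everything else alone.

Things in the scene. Friction and masses are not known exactly. Their poses are not given: they have to be found in the camera images.
- riser: fixed black riser block, 130 (x) x 80 (y) x 20 mm high, on which the stack of four coupons starts, one exactly above the other, in the riser's own axes; origin at the centre of its underside, z up. beside its -y side about 80 mm are free of anything taller than 25 mm
- coupon4_mid (a point): centre of board coupon 4 (the top one): a flat plywood piece with grey laminate on top, 110 (its x) x 60 (its y) x 16 mm thick (its z, up), about 90 g; all four are alike. Coupons lie loose on one another: pressing down on one that overhangs tips the stack, so it helps to ease it up a millimetre or two while sliding (never as much as 10 mm)
- coupon3_mid (a point): centre of board coupon 3 (counted from the bottom): a flat plywood piece with grey laminate on top, 110 (its x) x 60 (its y) x 16 mm thick (its z, up), about 90 g; all four are alike. Coupons lie loose on one another: pressing down on one that overhangs tips the stack, so it helps to ease it up a millimetre or two while sliding (never as much as 10 mm)
- coupon2_mid (a point): centre of board coupon 2 (counted from the bottom): a flat plywood piece with grey laminate on top, 110 (its x) x 60 (its y) x 16 mm thick (its z, up), about 90 g; all four are alike. Coupons lie loose on one another: pressing down on one that overhangs tips the stack, so it helps to ease it up a millimetre or two while sliding (never as much as 10 mm)
- coupon1_mid (a point): centre of board coupon 1 (the bottom one, which stays on the riser): a flat plywood piece with grey laminate on top, 110 (its x) x 60 (its y) x 16 mm thick (its z, up), about 90 g; all four are alike. Coupons lie loose on one another: pressing down on one that overhangs tips the stack, so it helps to ease it up a millimetre or two while sliding (never as much as 10 mm)
- card: fixed layout card taped down on the cabinet top, 250 (x) x 330 (y) x 2 mm thick; origin at the centre of its underside, z up. Outlines are printed on it (nothing raised): a row of three long ones on its +x side and a row of three square ones on its -x side
- long1 (a point): centre, on the card's top face (2 mm above the table), of a long outline 130 (card x) x 80 (card y) mm, for one coupon with its long side along the card's x; at -105 mm along the card's y
- long2 (a point): centre, on the card's top face (2 mm above the table), of a long outline 130 (card x) x 80 (card y) mm, for one coupon with its long side along the card's x; at 0 mm along the card's y
- long3 (a point): centre, on the card's top face (2 mm above the table), of a long outline 130 (card x) x 80 (card y) mm, for one coupon with its long side along the card's x; at 105 mm along the card's y
- square1 (a point): centre, on the card's top face, of a square outline 80 x 80 mm, for one jar; at -105 mm along the card's y, 125 mm to the -x side of the long outline there
- square2 (a point): centre, on the card's top face, of a square outline 80 x 80 mm, for one jar; at 0 mm along the card's y, 125 mm to the -x side of the long outline there
- square3 (a point): centre, on the card's top face, of a square outline 80 x 80 mm, for one jar; at 105 mm along the card's y, 125 mm to the -x side of the long outline there
- jar1_mid (a point): centre (23 mm above its foot) of a squat closed white specimen jar with a light-grey lid band, 58 mm across, 46 mm high, about 90 g, its z up; one to three jars are present, standing on the table
- jar2_mid (a point): centre (23 mm above its foot) of a squat closed white specimen jar with a light-grey lid band, 58 mm across, 46 mm high, about 90 g, its z up; one to three jars are present, standing on the table
- jar3_mid (a point): centre (23 mm above its foot) of a squat closed white specimen jar with a light-grey lid band, 58 mm across, 46 mm high, about 90 g, its z up; one to three jars are present, standing on the table
- tape_roll: roll of blue tape, 100 mm across, 24 mm high, lying flat; leave it alone; origin at the centre of its underside
- marker: marker pen, 135 mm long, lying; leave it alone; origin at the centre of its underside
- spray: white bottle, 70 mm across, 170 mm tall; leave it alone; origin at the centre of its underside
- swab: black-handled sampling swab, 200 mm long, lying; leave it alone; origin at the centre of its underside
- notebook: grey notebook 100 x 150 x 14 mm; leave it alone; origin at the centre of its underside
- carton: cardboard carton 110 x 140 x 80 mm; leave it alone; origin at the centre of its underside
There are look-alikes about, which are no part of the job. Leave any orange, pink or yellow look-alike of the part that bears coupon2_mid alone.

How it is judged:
By the outcome, as a careful person would: the job done as asked, in the order asked, and still so for the second after the job is handed in, with the robot touching nothing.
Of jar1, jar2, jar3 only 1 to 3 are there at a start; the rules pass over those that are not, and their reading is None.
At some moment in a run one of jar1, jar2, jar3 may be knocked a few centimetres aside while the robot is not near it.
Once in a run the grip may slacken for a moment while it holds something.
It also fails if it takes over 210 s, if anything falls off the work surface, if the arm or the gripper's body presses on something with over 40 N, if the wrist force passes 120 N, or if a joint passes its speed limit or range.

## Working session

There is one attempt and no reset: what is moved stays moved. The work goes in short steps, each a Python script; the robot and the scene stay as the last script left them, time stands still between calls to the robot, and variables do not carry over. Pictures are saved under pics/ and viewed, at most 14 in all, crops included, and the job is handed in when it is done.

```bash
ls; mkdir -p pics; python3 - <<'E'
from station import env, monitor, vision, models
import cv2
for n in("top","side"):
    im=vision.capture(n); cv2.imwrite(f"pics/{n}0.png",im[:,:,::-1]); print(n,vision.camera_info(n))
s=monitor.get_state();print(s)
E
```

```text
pics
top {'fx': 535.6849080097071, 'fy': 535.6849080097071, 'cx': 319.03713346520595, 'cy': 234.33630629161476, 'position': array([ 187.76811624,   72.76136447, 1781.15322029]), 'attitude': array([ 0.07565224, -0.70262739,  0.70343991, -0.07591956])}
side {'fx': 455.16721447066925, 'fy': 455.16721447066925, 'cx': 315.0639281224573, 'cy': 231.59667698255828, 'position': array([  31.28314275,  843.41784644, 1000.92232029]), 'attitude': array([ 0.11160827, -0.26597891,  0.88556434, -0.36410798])}
{'clock': 0.1, 'q': array([ 1.25347915,  0.41791125, -0.0103088 ,  1.61412743,  0.00472695,
        1.1106721 , -0.05299956]), 'joint_vel': array([ 7.81843462e-04, -6.84015537e-04, -6.01380226e-04, -1.99466131e-03,
        4.47071874e-05,  5.71954089e-04, -7.63254238e-04]), 'joint_efforts': array([ 2.54494313e-03, -8.65816355e+01,  6.80976659e-01, -4.35631907e+01,
        1.93358335e-02,  4.81100375e-03,  2.08420552e-04]), 'position': array([ 170.10442914, -601.06376387,  214.61904882]), 'ee_rot': array([-5.32421076e-04,  9.90503753e-01,  1.37484602e-01, -1.27979893e-04]), 'ft_force': array([-0.15203975,  0.19968751, -0.14630307]), 'moment': array([ 0.0116028 ,  0.00505229, -0.07464694]), 'gripper_force': 0.0, 'grip_width': 0.9999380273773179}
```

View pics/top0.png

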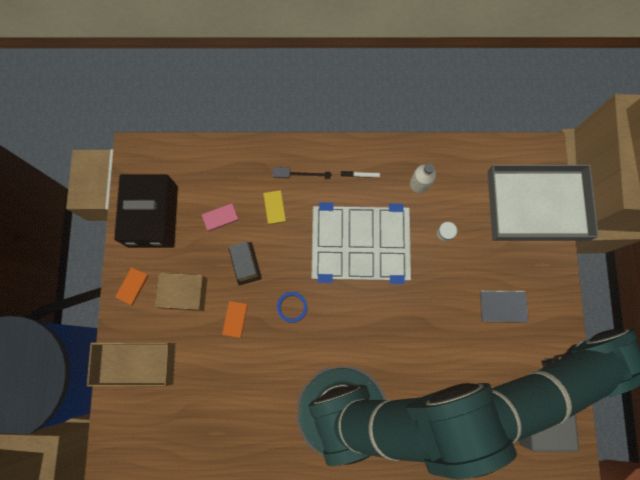

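View pics/side0.png

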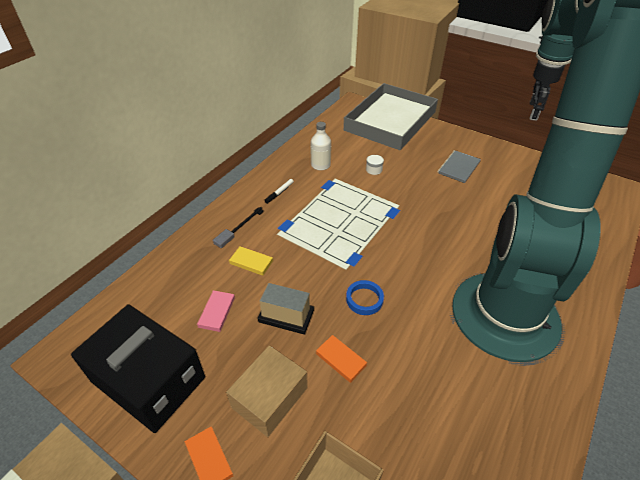

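The top view shows the stack on its riser at (244,262), with its long side roughly along world x. The card is centred at (361,243), with long outlines on the upper row and squares below. A white jar is at (447,231). The yellow, pink and orange blocks at (274,207), (220,217), (131,286) and (234,320) are look-alikes; only the grey-topped stack on the black riser at (244,262) fits. The side view agrees, with the stack at (285,308) and the jar at (375,164).

```bash
cat > h.py <<'E'
from station import env, monitor, vision, sign_off, models
import numpy as np, cv2
from scipy.spatial.transform import Rotation as R
def cam(n):
    c=vision.camera_info(n); q=c["attitude"]; return c,R.from_quat([q[1],q[2],q[3],q[0]]).as_matrix()
def unproj(n,uv,z):
    c,M=cam(n); uv=np.atleast_2d(uv).astype(float)
    d=np.c_[(uv[:,0]-c["cx"])/c["fx"],(uv[:,1]-c["cy"])/c["fy"],np.ones(len(uv))]@M.T
    return c["position"]+d*((z-c["position"][2])/d[:,2])[:,None]
def proj(n,p):
    c,M=cam(n); v=(np.atleast_2d(p)-c["position"])@M
    return np.c_[c["fx"]*v[:,0]/v[:,2]+c["cx"],c["fy"]*v[:,1]/v[:,2]+c["cy"]]
def quat(yaw):  # tool down, tool y along -(y axis turned by yaw)
    q=(R.from_euler('z',yaw)*R.from_euler('x',np.pi)).as_quat(); return np.r_[q[3],q[:3]]
def rect(n,mask,z):  # centre, sides, yaw of long side from x (within +-90 deg)
    ys,xs=np.nonzero(mask); p=unproj(n,np.c_[xs,ys],z)[:,:2].astype(np.float32)
    (c,s,a)=cv2.minAreaRect(p)
    if s[0]<s[1]: s=s[::-1]; a+=90
    return np.array(c),s,np.radians((a+90)%180-90)
def st():
    s=monitor.get_state(); return round(s["clock"],1),np.round(s["position"],1),round(s["grip_width"],3),round(s["gripper_force"],1)
E
python3 - <<'E'
from h import *
print("base",proj("top",[0,0,0]),proj("side",[0,0,0]))
im={n:vision.capture(n) for n in("top","side")}
for n in im:
  for q in ["jar1_mid","coupon4_mid","card","riser"]:
    for d in models.masks_of(n,q)[:5]:
      z={"jar1_mid":46,"coupon4_mid":84,"card":2,"riser":20}[q]
      print(n,q,round(d["score"],2),np.round(d["xy"]),int(d["mask"].sum()),[np.round(v,2) for v in rect(n,d["mask"],z)])
  for q in ["long1","long2","long3","square1","square2","square3","coupon4_mid","jar1_mid"]:
    z=76 if 'coup' in q else 23 if 'jar' in q else 2
    for d in models.pinpoint(n,q)[:3 if z>2 else 1]: print(n,q,round(d["score"],2),np.round(d["xy"],1),np.round(unproj(n,d["xy"],z)[0],1))
t=im["top"]; cv2.imwrite("pics/c1.png",cv2.resize(t[200:300,210:460],None,fx=3.2,fy=3.2,interpolation=cv2.INTER_CUBIC)[:,:,::-1])
E
```

```text
base [[341.88962335 411.70806861]] [[504.40782777 314.31062363]]
top jar1_mid 0.34 [360. 242.] 7108 [array([538.74, -67.01]), array([321.08, 266.92]), np.float64(1.55)]
top jar1_mid 0.29 [285. 175.] 251 [array([781.68, 129.66]), array([197.69,  35.84]), np.float64(1.55)]
top coupon4_mid 0.62 [241. 260.] 599 [array([472.48, 318.36]), array([108.74,  59.7 ]), np.float64(0.3)]
top coupon4_mid 0.31 [287. 316.] 405 [array([322.58, 157.41]), array([97.15, 94.67]), np.float64(0.0)]
top card 0.96 [362. 241.] 7328 [array([546.3 , -70.64]), array([336.35, 276.81]), np.float64(1.55)]
top riser 0.61 [259. 272.] 214 [array([466.14, 289.31]), array([144.15,  71.78]), np.float64(-0.25)]
top long1 0.95 [361.  227.2] [600.6 -71.2   2. ]
top long2 0.95 [361.  227.2] [600.6 -71.2   2. ]
top long3 0.95 [361.  227.2] [600.6 -71.2   2. ]
top square1 0.81 [364.  264.8] [471. -79.   2.]
top square2 0.81 [364.  264.8] [471. -79.   2.]
top square3 0.81 [364.  264.8] [471. -79.   2.]
top coupon4_mid 0.71 [300.9 172.2] [772.4 132.3  76. ]
top coupon4_mid 0.6 [240.1 259.1] [478.3 326.6  76. ]
top coupon4_mid 0.1
[... 426 characters left out ...]
0.] 756 [array([ 825.09, -384.59]), array([311.55,  72.97]), np.float64(-1.01)]
side riser 0.91 [291. 325.] 509 [array([452.06, 342.04]), array([147.31,  77.52]), np.float64(0.75)]
side riser 0.53 [339. 220.] 6027 [array([537.88, -56.05]), array([331.59, 273.29]), np.float64(1.55)]
side long1 0.81 [326.2 209.8] [606.8 -83.3   2. ]
side long2 0.81 [326.2 209.8] [606.8 -83.3   2. ]
side long3 0.81 [326.2 209.8] [606.8 -83.3   2. ]
side square1 0.94 [340.7 252.5] [470.6  50.5   2. ]
side square2 0.94 [340.7 252.5] [470.6  50.5   2. ]
side square3 0.94 [340.7 252.5] [470.6  50.5   2. ]
side coupon4_mid 0.65 [281.4 296.7] [484.7 318.6  76. ]
side coupon4_mid 0.48 [308.7 234.2] [550.5  99.2  76. ]
```

View pics/c1.png

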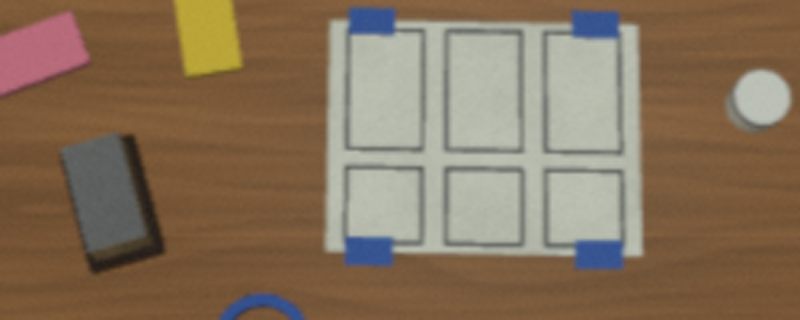

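The crop shows the grey-topped stack at (243,261), turned about 0.29 rad, and the jar lid at (448,230). The card is nearly square to the axes. I'll refine these by colour and check the fingertip reach by touching the table.

```bash
cat >> h.py <<'E'
def blob(n,im,roi,f):  # largest blob satisfying f(hsv) within roi
    x0,y0,x1,y1=roi; hsv=cv2.cvtColor(im,cv2.COLOR_RGB2HSV).astype(int); m=np.zeros(im.shape[:2],np.uint8)
    m[y0:y1,x0:x1]=f(hsv[...,0],hsv[...,1],hsv[...,2])[y0:y1,x0:x1]
    k,l,s,_=cv2.connectedComponentsWithStats(m)
    if k<2: return m>0
    return l==1+np.argmax(s[1:,4])
E
python3 - <<'E'
from h import *
im=vision.capture("top")
hsv=cv2.cvtColor(im,cv2.COLOR_RGB2HSV)
for p in [(243,261),(448,230),(430,240),(361,227),(330,290),(254,262),(262,275)]: print(p,hsv[p[1],p[0]])
w=lambda H,S,V:(S<70)&(V>130)
m=blob("top",im,(290,190,430,295),w); print("card",int(m.sum()),rect("top",m,2))
m=blob("top",im,(432,210,465,250),w); ys,xs=np.nonzero(m); print("jar",m.sum(),xs.mean(),ys.mean(),unproj("top",[xs.mean(),ys.mean()],46))
m=blob("top",im,(222,235,268,290),lambda H,S,V:(S<70)&(V>60)); ys,xs=np.nonzero(m); print("stack",m.sum(),rect("top",m,84),unproj("top",[xs.mean(),ys.mean()],84))
# touch the table, open and shut, near the jar's robot side
env.move_pose([420,-230,120],quat(0))
env.movel([420,-230,60],vel=150)
print(env.movel([420,-230,0],vel=25,guard=4),st())
env.movel([420,-230,60]); env.close_gripper(force=30)
print(env.movel([420,-230,0],vel=25,guard=4),st())
env.movel([420,-230,120]); env.ungrasp(); print(st())
for n in ("top","side"):
  i=vision.capture(n); cv2.imwrite(f"pics/{n}1.png",i[:,:,::-1])
E
```

```text
(243, 261) [60  5 97]
(448, 230) [ 45  13 193]
(430, 240) [ 14 133 130]
(361, 227) [ 42  18 184]
(330, 290) [ 15 132 126]
(254, 262) [16 97 50]
(262, 275) [ 15 138 113]
card 6501 (array([548.89990234, -69.21884155]), (332.6027526855469, 252.8243408203125), np.float64(1.5537275947363607))
jar 253 447.72727272727275 229.8695652173913 [[ 580.96257452 -355.59256093   46.        ]]
stack 668 (array([474.90087891, 319.63363647]), (111.20631408691406, 62.97211837768555), np.float64(0.27775170608396726)) [[474.4976255  319.63809944  84.        ]]
False (6.2, array([ 4.200e+02, -2.301e+02,  1.000e-01]), 1.0, 0.0)
False (10.1, array([ 4.2e+02, -2.3e+02,  1.0e-01]), 0.005, 0.0)
(11.8, array([ 420., -230.,  120.]), 1.0, 0.0)
```

View pics/top1.png

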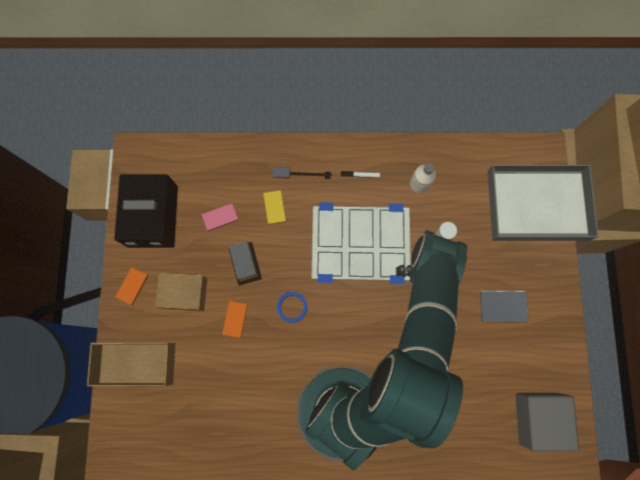

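View pics/side1.png

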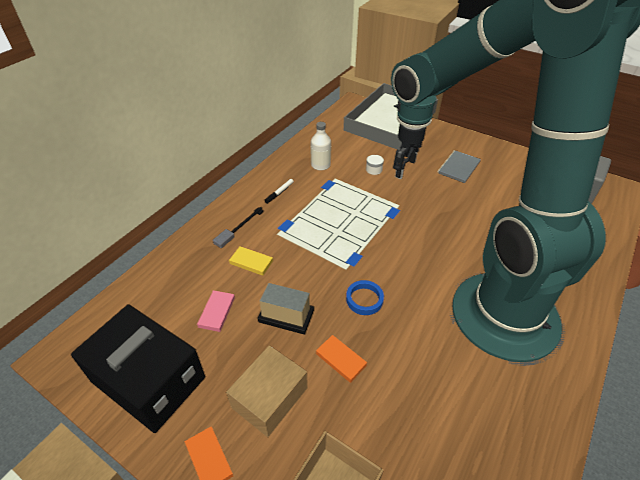

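The top view shows the arm clear of most of the table, and there is only one jar, at (447,231). The side view agrees, with the jar at (375,164). The guard never fired even though the TCP reached z≈0, so I'll look at the forces before going further.

```bash
python3 - <<'E'
from h import *
p=lambda:(st(),np.round(monitor.get_state()["ft_force"],1))
env.movel([420,-230,30]); print(p())
for z in (22,18,14,10):
    g=env.movel([420,-230,z],vel=60,guard=15); print(z,g,p())
    if abs(monitor.get_state()["ft_force"][2])>15: break
i=vision.capture("side"); cv2.imwrite("pics/s2.png",cv2.resize(i[90:210,320:480],None,fx=4,fy=4,interpolation=cv2.INTER_CUBIC)[:,:,::-1])
print(proj("side",[[420,-230,0]]))
E
```

```text
((12.7, array([ 420.4, -230.1,   30.6]), 1.004, 0.0), array([ 0.2, -0.2,  0.3]))
22 False ((13.0, array([ 420. , -230. ,   22.1]), 0.998, 0.0), array([ 0.4, -0.2,  0.2]))
18 False ((13.2, array([ 419.9, -230. ,   17.9]), 0.999, 0.0), array([ 0.5, -0.2, -1. ]))
14 False ((13.5, array([ 419.9, -229.9,   13.8]), 1.002, 0.0), array([-0.7,  0.3, -0. ]))
10 False ((13.7, array([ 419.9, -229.9,    9.8]), 1.0, 0.0), array([-0.5,  0.4,  0.3]))
[[398.35042006 206.09554041]]
```

View pics/s2.png

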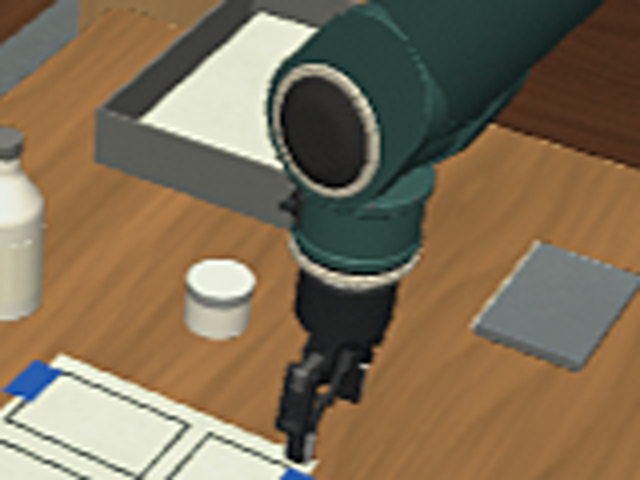

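```bash
python3 - <<'E'
from h import *
for z in (-7,0,7,15,25):
    for y in (-182,-278): print(z,y,np.round((proj("side",[[420,y,z]])-[320,90])*4))
E
```

```text
-7 -182 [[286. 504.]]
-7 -278 [[338. 438.]]
0 -182 [[287. 498.]]
0 -278 [[339. 432.]]
7 -182 [[288. 491.]]
7 -278 [[340. 426.]]
15 -182 [[289. 484.]]
15 -278 [[341. 418.]]
25 -182 [[290. 475.]]
25 -278 [[343. 409.]]
```

The fingertips show about 30 mm higher than the reported pose implies. The reported TCP may be biased, so I'll check it against the top view and keep descending with the guard on until I get contact.

```bash
python3 - <<'E'
from h import *
p=lambda:(st(),np.round(monitor.get_state()["ft_force"],1))
print(env.movel([420,-230,-40],vel=25,guard=5),p())
i=vision.capture("top"); j=vision.capture("side")
a=cv2.resize(i[200:300,370:490],None,fx=4,fy=4,interpolation=cv2.INTER_CUBIC); b=cv2.resize(j[140:240,340:460],None,fx=4,fy=4,interpolation=cv2.INTER_CUBIC)
cv2.imwrite("pics/tb.png",cv2.cvtColor(np.vstack([a[:300],b[:300]]),cv2.COLOR_RGB2BGR))
z=monitor.get_state()["position"][2]
env.movel([420,-230,z+25]); env.close_gripper(force=30)
print(env.movel([420,-230,-40],vel=25,guard=5),p())
env.movel([420,-230,60]);env.ungrasp()
print(np.round(monitor.get_state()["q"],4))
print((proj("top",[[420,-230,0],[420,-187,0],[420,-273,0]])-[370,200])*4,(proj("side",[[420,-230,0],[420,-187,0],[420,-273,0]])-[340,140])*4+[0,300])
E
```

```text
True ((15.1, array([ 420. , -230. ,  -27.6]), 0.999, 8.1), array([-2.9,  0.3, 15.6]))
True ((17.0, array([ 420.1, -230. ,  -14.2]), 0.003, 6.4), array([-2.5,  0.2, 12.3]))
[ 0.6238  0.3947 -0.2196  2.0857  0.1342  0.6754 -1.2553]
[[157.72927024 319.75392167]
 [106.25586035 319.81283343]
 [209.20144596 319.69501132]] [[233.40168022 564.38216162]
 [209.62625708 594.31671377]
 [256.38760916 535.44162566]]
```

View pics/tb.png

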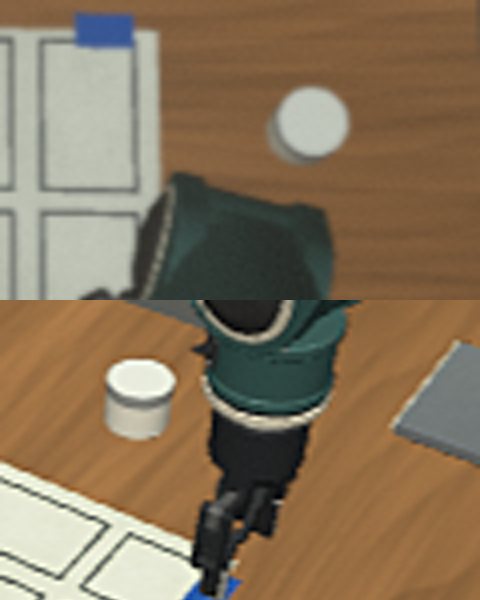

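The touches put the table at TCP z≈-14 with the fingers shut and -27.5 open, so the fingertips really sit about 31 mm higher than nominal. The x and y agree with the picture: left tip at crop (215,590) against a predicted (210,594). I'll repeat the touch by the stack and on top of it, to see whether the offset holds there.

```bash
python3 - <<'E'
from h import *
p=lambda:(st(),np.round(monitor.get_state()["ft_force"],1))
Q=quat(0.278)
env.close_gripper(force=30)
env.movel([420,-230,120]); env.move_pose([508,204,60],Q)
env.movel([508,204,5]); print(env.movel([508,204,-40],vel=15,guard=4),p())
i=vision.capture("side"); a=cv2.resize(i[200:300,240:360],None,fx=4,fy=4,interpolation=cv2.INTER_CUBIC)
print((proj("side",[[508,204,0]])-[240,200])*4)
env.movel([508,204,120]); env.movel([475,320,120]); env.movel([475,320,90])
print(env.movel([475,320,60],vel=12,guard=3),p())
i=vision.capture("side"); b=cv2.resize(i[230:330,230:350],None,fx=4,fy=4,interpolation=cv2.INTER_CUBIC)
print((proj("side",[[475,320,84]])-[230,230])*4)
env.movel([475,320,115])
m=blob("side",i,(230,240,340,340),lambda H,S,V:(S<70)&(V>60))
cv2.imwrite("pics/st.png",np.hstack([a,b])[:,:800,::-1])
E
```

```text
True ((23.4, array([508.1, 204. , -16. ]), 0.003, 4.1), array([-2.1, -0.7,  7.6]))
[[242.67174943 326.37170103]]
True ((27.5, array([475.1, 320. ,  68. ]), -0.002, 4.5), array([-2. , -1.1,  7.8]))
[[216.12451092 267.48401275]]
```

View pics/st.png

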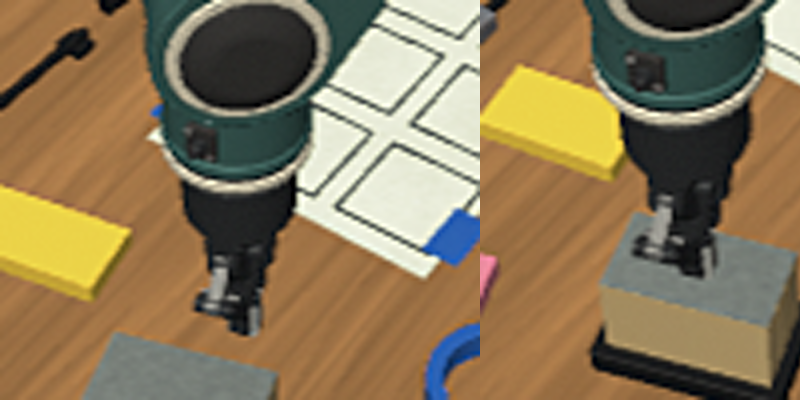

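The offset holds here: tip z is TCP+16 when shut, and the stack top reads 84 as it should. The tip lands within about 1 px of the prediction in both views, at crop (250,332) and (700,272). Moving the first coupon.

```bash
cat >> h.py <<'E'
S=np.array([474.7,319.6]); SY=0.278; C=np.array([548.9,-69.2]); CY=-0.017
rot=lambda a,v: R.from_euler('z',a).as_matrix()[:2,:2]@np.array(v,float)
def hold(w=""):
    s=st(); print(w,*s)
    if s[3]<20: env.close_gripper(force=50); print(" regrip",*st())
def coupon(k,off=0,s=S):  # k=4,3,2
    zt=20+16*k; z=zt-33.5; Q=quat(SY); tgt=C+rot(CY,[50,{4:-105,3:0,2:105}[k]])
    env.ungrasp(); env.movel([*s,zt+25],rot=Q); env.movel([*s,z],vel=80)
    env.close_gripper(force=50); hold("grip")
    env.movel([*s,z+1.5],vel=20); hold("eased")
    for d in (25,50,75,92):
        env.movel([*(s+rot(SY,[0,-d])),z+1.8],vel=50); hold(f"slid {d}")
    return tgt,z
def place(tgt,z):
    env.movel([*tgt,15],rot=quat(CY),vel=150); hold("above")
    env.movel([*tgt,-8],vel=60); g=env.movel([*tgt,-20],vel=15,guard=4); hold(f"down {g}")
    env.ungrasp(); env.movel([*tgt,70],vel=120); print(st())
E
python3 - <<'E'
from h import *
t,z=coupon(4)
i=vision.capture("side"); cv2.imwrite("pics/sl.png",cv2.resize(i[200:350,220:380],None,fx=4,fy=4)[:,:,::-1])
E
```

```text
grip 30.4 [474.9 319.7  51.2] 0.689 52.7
eased 30.6 [474.8 319.6  52.2] 0.682 53.8
slid 25 31.2 [481.6 295.6  52.4] 0.689 53.8
slid 50 31.9 [488.5 271.6  52.4] 0.689 53.8
slid 75 32.5 [495.3 247.5  52.4] 0.688 53.8
slid 92 33.0 [500.1 230.9  52.3] 0.689 53.8
```

View pics/sl.png

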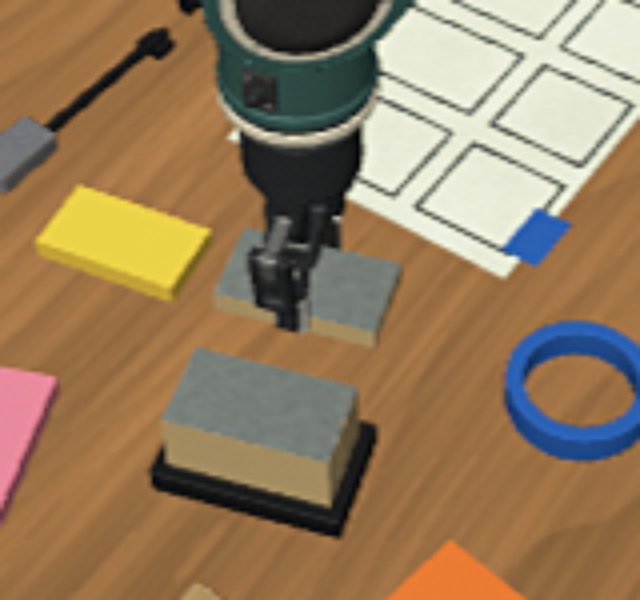

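The coupon is off level and clear of the stack, centred near crop (310,285), and the three below stay square on the riser. Placing it, then measuring the stack.

```bash
cat >> h.py <<'E'
GREY=lambda H,S,V:(S<45)&(V>60)&(V<140)
def check(stackz):
    im=vision.capture("top")
    m=blob("top",im,(222,235,268,290),lambda H,S,V:(S<70)&(V>60)); print("stack",m.sum(),*rect("top",m,stackz))
    for k,y in ((1,-105),(2,0),(3,105)):
        t=C+rot(CY,[50,y]); u=proj("top",[*t,18])[0].astype(int)
        m=blob("top",im,(u[0]-16,u[1]-24,u[0]+16,u[1]+24),GREY)
        if m.sum()>150: r=rect("top",m,18); print("long",k,m.sum(),"off",rot(-CY,r[0]-t).round(1),r[1],"yaw",round(r[2]-CY,3))
    m=blob("top",im,(432,190,500,290),lambda H,S,V:(S<70)&(V>130)); ys,xs=np.nonzero(m); print("jar",m.sum(),unproj("top",[xs.mean(),ys.mean()],46).round(1) if m.sum() else None)
    return im
E
python3 - <<'E'
from h import *
place(C+rot(CY,[50,-105]),0)
env.move_pose([480,170,110],quat(SY)); check(68); print(st())
i=vision.capture("side"); cv2.imwrite("pics/s3.png",i[:,:,::-1])
E
```

```text
above 36.0 [ 597.1 -174.6   15.1] 0.688 53.8
down True 37.1 [ 597.2 -175.1  -14.8] 0.685 55.1
(38.4, array([ 596.6, -175. ,   69.3]), 1.002, 0.0)
stack 676 [474.93643188 319.62475586] (111.1541748046875, 65.13048553466797) 0.2774803632584018
long 1 587 off [2.  6.9] (114.80927276611328, 67.97893524169922) yaw -0.008
jar 270 [[ 579.9 -353.3   46. ]]
(39.8, array([480.7, 168.7, 109.8]), 0.997, 0.0)
```

View pics/s3.png

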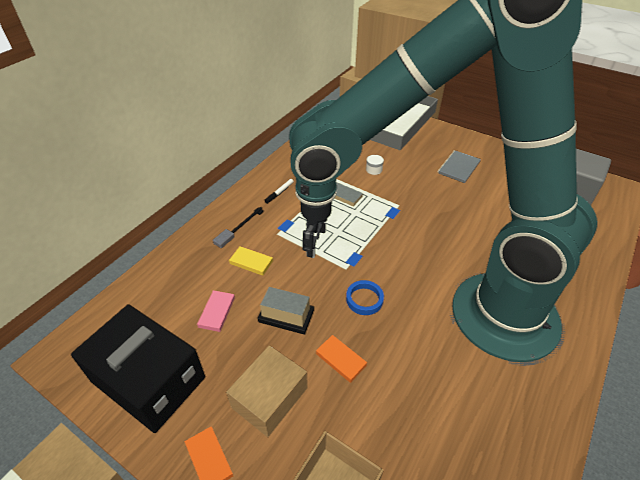

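The side view shows the coupon in the far long outline at (348,195) and the stack unmoved at (285,308). The measured offset is 6.9 mm in y, so I'll check a crop.

```bash
python3 - <<'E'
from h import *
i=vision.capture("top")
cv2.imwrite("pics/c4.png",cv2.resize(i[200:290,350:420],None,fx=6.5,fy=6.5,interpolation=cv2.INTER_CUBIC)[:,:,::-1])
t=C+rot(CY,[50,-105])
print(t,[((proj("top",[*(t+rot(CY,[a*h,b*w])),z])-[350,200])*6.5).round()[0].tolist() for (h,w,z) in ((65,40,2),(55,30,18)) for a in(-1,1) for b in(-1,1)])
E
```

```text
[ 597.10786115 -175.03478692] [[348.0, 306.0], [194.0, 304.0], [344.0, 64.0], [192.0, 62.0], [333.0, 281.0], [217.0, 279.0], [330.0, 75.0], [215.0, 73.0]]
```

View pics/c4.png

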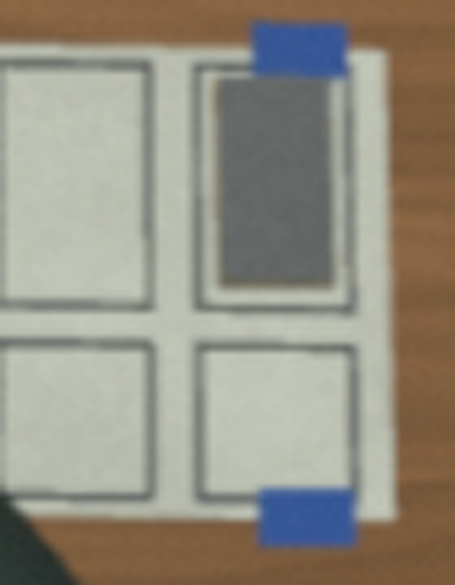

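The coupon lies wholly inside the long1 outline: its top spans crop (218,78)–(335,283) and the outline (200,70)–(352,308). The card centre should shift about 3 mm, so I'll correct that and move the next two.

```bash
sed -i 's/C=np.array(\[548.9,-69.2\])/C=np.array([546.5,-72.0])/' h.py; python3 - <<'E'
from h import *
place(*coupon(3))
env.move_pose([480,170,110],quat(SY)); check(52); print(st())
i=vision.capture("side"); cv2.imwrite("pics/s5.png",cv2.resize(i[150:350,200:420],None,fx=3,fy=3)[:,:,::-1])
E
```

```text
grip 42.5 [475.  319.7  35.2] 0.692 52.9
eased 42.8 [474.8 319.6  36.2] 0.689 53.7
slid 25 43.4 [481.6 295.6  36.4] 0.687 53.7
slid 50 44.1 [488.4 271.6  36.4] 0.686 53.7
slid 75 44.7 [495.3 247.6  36.4] 0.689 53.7
slid 92 45.2 [500.1 230.9  36.3] 0.684 53.7
above 47.5 [596.5 -72.2  15.1] 0.689 53.7
down True 48.6 [596.6 -72.9 -14.7] 0.69 55.0
(49.8, array([596.1, -72.9,  69.4]), 1.002, 0.0)
stack 663 [475.3555603  320.22506714] (112.23087310791016, 64.75141143798828) 0.28087864003312696
long 1 587 off [4.3 9.7] (114.80927276611328, 67.97893524169922) yaw -0.008
long 2 648 off [3.2 3.7] (121.46359252929688, 78.50345611572266) yaw 0.016
jar 259 [[ 578.5 -384.6   46. ]]
(50.9, array([480.9, 168.5, 109.6]), 1.003, 0.0)
```

View pics/s5.png

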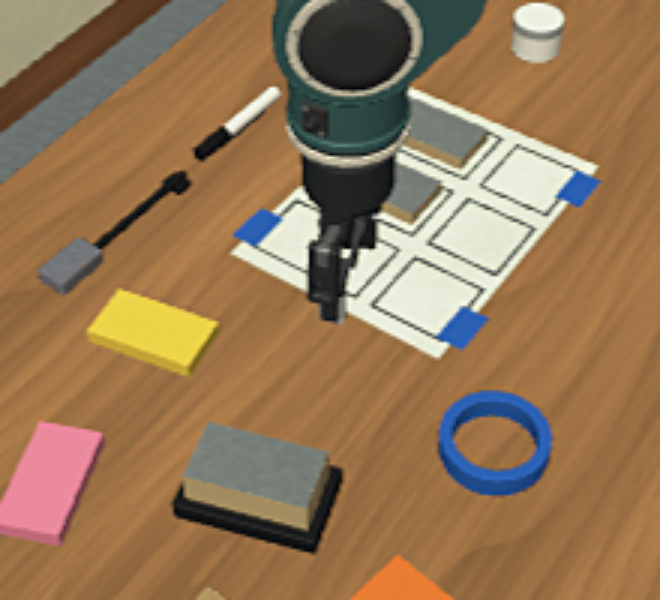

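Two coupons are in their outlines at crop (450,135) and (415,190), and two remain square on the riser. The jar has been knocked to y≈-385. Now coupon 2.

```bash
python3 - <<'E'
from h import *
place(*coupon(2))
env.move_pose([430,-300,120],quat(0)); im=check(36); print(st())
cv2.imwrite("pics/c6.png",cv2.resize(im[190:300,220:480],None,fx=3,fy=3,interpolation=cv2.INTER_CUBIC)[:,:,::-1])
E
```

```text
grip 53.6 [475.  319.7  19.2] 0.69 53.0
eased 53.9 [474.8 319.5  20.2] 0.686 53.8
slid 25 54.5 [481.6 295.6  20.4] 0.69 53.8
slid 50 55.2 [488.5 271.6  20.4] 0.683 53.8
slid 75 55.8 [495.3 247.5  20.4] 0.688 53.8
slid 92 56.3 [500.1 230.9  20.3] 0.686 53.8
above 58.0 [598.   33.1  15.1] 0.685 53.8
down True 59.0 [598.4  32.1 -14.8] 0.687 55.1
(60.3, array([597.9,  32. ,  69.4]), 0.999, 0.0)
stack 659 [476.46572876 319.85168457] (113.70714569091797, 63.96601486206055) 0.29421788130111587
long 1 586 off [4.3 9.7] (114.80927276611328, 67.97893524169922) yaw -0.008
long 2 649 off [3.2 3.7] (121.46348571777344, 78.4615249633789) yaw 0.016
long 3 556 off [-0.3  0.8] (111.27374267578125, 57.11334228515625) yaw 0.008
jar 128 [[ 657.8 -527.8   46. ]]
(61.7, array([ 430.9, -298.9,  119.9]), 0.999, 0.0)
```

View pics/c6.png

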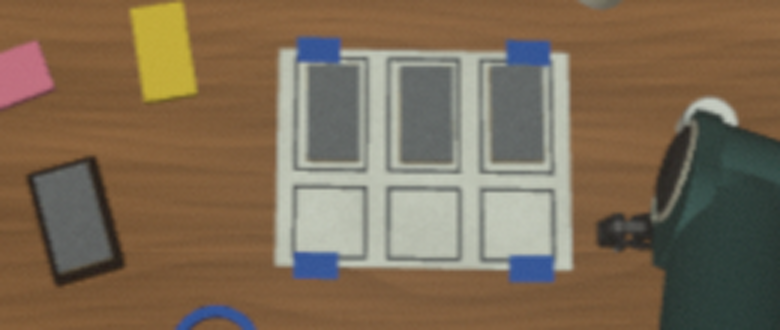

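All three coupons sit inside their long outlines, at crop (333,112), (428,112) and (517,112). The bottom coupon is still on the riser at (75,220). The jar is partly hidden at (710,110). I'll back off for one clear measurement, then grasp it.

```bash
python3 - <<'E'
from h import *
env.move_pose([400,-150,120],quat(0)); im=vision.capture("top")
m=blob("top",im,(440,205,480,250),lambda H,S,V:(S<70)&(V>130)); ys,xs=np.nonzero(m); j=unproj("top",[xs.mean(),ys.mean()],46)[0]; print(m.sum(),j)
r=models.find_in("top","jar1_mid")[:2]; print([(d["score"],d["xy"]) for d in r])
assert abs(j[0]-578.5)<8 and abs(j[1]+384.6)<8 and 220<m.sum()<300
x,y=j[:2]
env.move_pose([x,y,75],quat(0)); env.movel([x,y,-4],vel=80)
env.close_gripper(force=50); hold("jar"); env.movel([x,y,25],vel=60); hold("up")
t=C+rot(CY,[-75,-105])
env.movel([*t,25],vel=120); hold("over"); env.movel([*t,3],vel=60); print(env.movel([*t,-10],vel=15,guard=4)); hold("down")
env.ungrasp(); env.movel([*t,90],vel=100); env.move_pose([430,-330,150],quat(0)); print(st())
im=vision.capture("top"); s=vision.capture("side")
a=cv2.resize(im[190:300,220:480],None,fx=3,fy=3); b=cv2.resize(s[140:340,220:440],None,fx=1.3,fy=1.3)
cv2.imwrite("pics/f.png",np.vstack([a,np.pad(b,((0,0),(0,780-b.shape[1]),(0,0)))])[:,:,::-1])
E
```

```text
258 [ 578.45336465 -384.68520616   46.        ]
[(0.59, [282.7, 312.5])]
jar 65.2 [ 578.6 -384.9   -3.2] 0.672 52.8
up 65.8 [ 578.4 -384.7   25. ] 0.665 53.2
over 67.9 [ 469.9 -176.1   25. ] 0.671 53.2
True
down 68.9 [ 469.9 -175.9   -1.2] 0.668 54.0
(71.1, array([ 429.8, -329.8,  149.5]), 1.001, 0.0)
```

View pics/f.png

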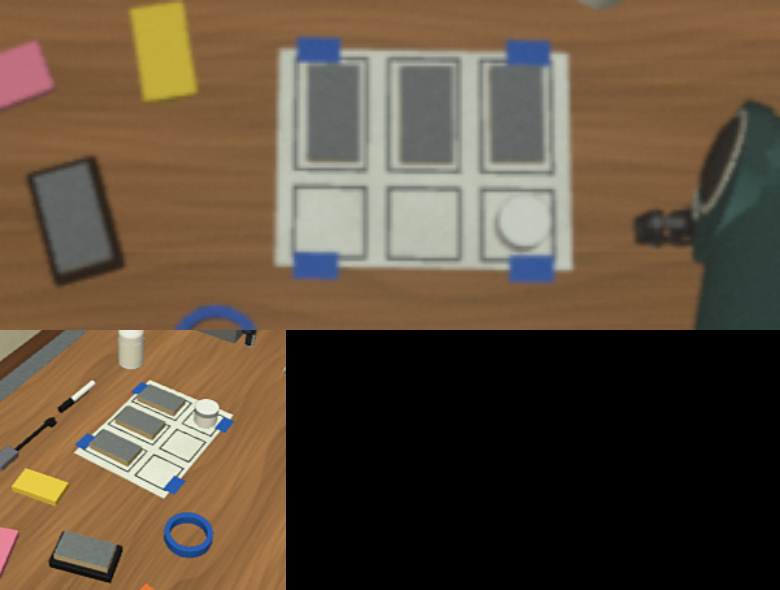

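The jar stands upright inside the square1 outline at crop (525,221), and the three coupons are flat in theirs. The bottom coupon is on the riser and nothing else has moved. Handing in.

```bash
python3 -c "
from h import *
print(sign_off())"
```

```text
the job is handed in; nothing more can be done
None
```

The job is handed in at about 71 s: three coupons lie flat in the three long outlines, the only jar present stands in a square outline, and the bottom coupon is still on the riser.

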